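Open the fume damper through its stepped gate and lock it

TASK

Open the bench fume damper: take its ball-knobbed lever from the near left leg of the zigzag gate through the middle leg on the right and on to the far end of the far left leg. Then slide the dark locking sleeve along its bar, away from the robot, until it clicks past the sprung ball and is fully home behind the lever, and let go. Leave the other things on the bench where they are.

Things in the scene. Friction and masses are not known exactly. Their poses are not given: they have to be found in the camera images.
- damper_box: Grey box fixed to the bench: aluminium gate plate on top, duct stub on the left, louvres near side. Origin on the bench under the lever's pivot; axes x far (away from the robot at yaw 0), y left, z up. 'Near, far, left, right' mean its -x, +x, +y, -y. Covers x -95..75, y -85..50 mm (duct stub to y 85), plate z 94..99 mm. One zigzag slot in the plate, corners gate_1 to gate_6, guides the lever.
- pivot (a point): Pivot of the lever, inside the box: (0, 0, 20) mm in its frame. The lever is a straight 9 mm round rod from here up through the slot to the knob, so pivot, slot point and knob lie on one line; the knob moves about twice as far as the rod at the plate.
- knob (a point): Centre of the black ball knob, 34 mm in diameter, 165 mm from the pivot along the lever, 168 to 182 mm above the bench as it leans; the rod leaves it below through a short 18 mm collar. The lever leans about two hinges, stays where it is left and moves with about 1 N at the knob.
- gate_1 (a point): Centre of the 14 mm wide slot, at the plate's mid-height (z 96.5 mm), near end of the near left leg: (-32, 14) mm in the box's frame. The lever starts up to 14 mm far of it.
- gate_2 (a point): Centre of the 14 mm wide slot, at the plate's mid-height (z 96.5 mm), far end of the near left leg, where the first crossing begins: (-10, 14) mm in the box's frame.
- gate_3 (a point): Centre of the 14 mm wide slot, at the plate's mid-height (z 96.5 mm), right end of the first crossing, near end of the middle (right) leg: (-10, -14) mm in the box's frame.
- gate_4 (a point): Centre of the 14 mm wide slot, at the plate's mid-height (z 96.5 mm), far end of the middle (right) leg, where the second crossing begins: (12, -14) mm in the box's frame.
- gate_5 (a point): Centre of the 14 mm wide slot, at the plate's mid-height (z 96.5 mm), left end of the second crossing, near end of the far left leg: (12, 14) mm in the box's frame.
- gate_6 (a point): Centre of the 14 mm wide slot, at the plate's mid-height (z 96.5 mm), far end of the far left leg, where the lever must end: (34, 14) mm in the box's frame. All gate points are where the rod's axis passes when it stands there.
- lever_fore (a joint): Lean of the lever far (+) or near (-), rad, outer hinge about the box's y axis: the rod crosses the slot's mid-height (76.5 mm above the pivot) at x = 76.5 mm * tan(value). About -0.40 at gate_1, -0.13 at gate_2 and 3, 0.155 at gate_4 and 5, 0.418 at gate_6.
- lever_side (a joint): Lean of the lever to the left (+) or right (-), rad, inner hinge carried by the first: the rod crosses the slot's mid-height at y = 76.5 mm * tan(value) / cos(lever_fore). About 0.17 in the two left legs, -0.18 in the middle (right) leg.
- lock_grip (a point): Centre of the upright fin (34 mm along the bar, 14 mm across) of the dark steel locking sleeve; fin top 16 mm above this point, sleeve block (36 x 32 mm) 28 mm below. Box frame: y -62, z 162, x -64 mm + joint value. The sleeve rides a 15 mm bar along the right of the plate; its 10 mm wide tongue reaches 86 mm left just over the plate (z 101..109) and, home, lies behind the lever.
- lock_sleeve (a joint): Sleeve position along its bar, m, growing to the far side: 0 to 0.012 at the start, 0.087 fully home at the far bracket. Slides with about 1.5 N; from 0.074 the sprung ball in the bar resists (8 to 12 N); past the crest at 0.080 it pushes the sleeve home, short of it back. The tongue bears on the lever if that is in its way.
- tape_red: Bystander: black and red tape measure, 62 x 88 x 31 mm, left of the box. Origin at the centre of its underside.
- solder_reel: Bystander: grey-white solder reel, 54 mm in diameter, 35 mm high, standing behind the box. Origin at the centre of its underside.
- side_cutters: Bystander: side cutters with red handles, 154 x 48 x 14 mm, lying behind the box on its left. Origin at the centre of its underside.

How it is judged:
By the outcome, as a careful person would: the job done as asked, in the order asked, and still so for the second after the job is handed in, with the robot touching nothing.
It also fails if it takes over 46 s, if anything falls off the work surface, if the arm or the gripper's body presses on something with over 40 N, if the wrist force passes 120 N, or if a joint passes its speed limit or range.

ROBOT

A 6-joint arm with a two-finger parallel gripper is mounted at the origin on a cart in front of the work surface, level with it; the furniture and walls round the work are solid. World frame = base frame: x ahead of the robot, y to its left, z up, the work surface at z = 0. Lengths are in m, angles in rad, forces in N, time in s.
With the tool pointing down it reaches from about 0.375 to 0.975 m from the base axis. Payload 3.8 kg.
Tool frame: the origin (TCP) lies midway between the tips of the shut fingers; the grasp point (between the pads) lies 19 mm behind it; z points along the fingers, y is the direction in which the jaws open and shut (so a half turn about z gives the same grasp; the last joint's range is limited). The gripper opens to 85 mm and grips with 20 to 120 N. Pads are 22 mm wide; open, the fingers measure 114 mm over their backs; the gripper's body (76 mm by 85 mm) begins 54 mm behind the grasp point. The pads swing forward as they close: fully open they stand 13 mm farther back than shut.
Start: joints at [1.289, 0.264, 1.604, -0, 1.274, -0.037], TCP at [0.164, 0.655, 0.231] pointing down, gripper open.
Joint ranges: [-2.63, 2.63], [-0.94, 2.18], [0.31, 2.57], [-1.31, 4.45], [0, 2.66], [-2.55, 2.55]. Speed limits (rad/s): [2.57, 2.57, 3.14, 3.14, 3.14, 3.14].

INTERFACE

Orientations are given as a rotation vector (axis times angle).
In Python, from workcell import readout, read_camera, camera_params, bot gives the robot as it stands.
- The arm moves only by the tool apply_moves, never from a script. Its argument "plan" is a list that holds one entry, the list of rows, each a list of 7 numbers: the shift along the tool's x, y, z each as a share of 1000 mm, from -1 to 1, then the turn, a rotation vector about the tool's x, y, z each as a share of pi rad, from -1 to 1, then the gripper command: -1 is fully open, 1 is shut, values between are in proportion. A call has exactly 8 rows; each row is the pose to reach, as a shift and turn from the pose commanded when the call began, along the tool's axes at that moment, turning the shorter way round; what a row does not reach only later rows make up. A row lasts 1/12 s, in which the tool goes at most 41.7 mm and 7.16 degrees, less where a joint would pass 70% of its speed; a pose out of reach is approached as far as the arm can. A call with a number of a shift or a turn outside -1 to 1 is refused whole. A call with a gripper value outside its range is refused whole. The fingers move at their own pace and stop on an object; "force" is the grip in N (left out, the last holds). Time passes only in rows, so rows that repeat a pose let the fingers close, or fill a call up. It gives the time, the measured TCP pose, the force and the opening at its end, in the units of the state.
- readout.read_state(): the state, without advancing time (a new reading comes with each control period).
- read_camera(name): name is "scene" or "side" or "wrist"; returns the picture (420x560x3 uint8, red, green, blue); there is no depth.
- camera_params(name): a dict with "fovy" (degrees; the focal length in pixels is half the picture's height over the tangent of half this angle, whatever the lens; pixels are square), "cx", "cy" (the principal point, pixels), "rvec" (rotation vector, rad) and "tvec" (3), from world to camera coordinates, as OpenCV has them; the wrist camera has in their place "hand_eye" (4x4, takes a point from camera to tool coordinates, whose origin is the TCP and whose axes are the flange's). Camera axes: x right, y down, z forward; pixel columns grow to the right and rows downward; lengths in m; the calibration is good to about 2 mm. A picture is of the moment at which its call begins: read the wrist's pose just before it. camera_params takes no time and is no camera call.
- bot.finish_job(): hands the job in, once; it reports no verdict.
The state is a dict: "time": time; "q": joint angles; "joint_vel": joint speeds; "joint_torque": joint torques, N m; "tool_pos": TCP position; "tcp_rot": TCP orientation; "wrist_force": force on the tool from outside, world axes, zero at the start; "torque": the same for the moment, N m; "width": opening from 0.0 (shut) to 1.0 (fully open).
Only numpy, scipy, OpenCV 4.12 (cv2) and the standard library are available. Lean on these libraries where they do the work, as an engineer would, in place of code of your own. Each camera call takes 0.05 s, during which the arm holds its last target.

## Working session

There is one attempt and no reset: what is moved stays moved. The work goes in short steps, Python scripts to look and compute and a tool call to move; the robot and the scene stay as the last step left them, time stands still between calls to the robot, and variables do not carry over. Pictures are saved under pics/ and viewed, and the job is handed in when it is done.

Besides the shell and the picture viewer there is one more tool, called after "Emit:" as name(argument=value, ...) on one line, values as JSON. apply_moves: Moves the arm, as the interface text tells. Shift numbers are shares of 1000 mm and turn numbers shares of pi rad, none past 1 either way. Its arguments: {"type":"object","properties":{"plan":{"type":"array","items":{"type":"array","items":{"type":"array","items":{"type":"number","minimum":-1,"maximum":1}}}},"force":{"type":"number"}},"required":["plan"]}

```bash
mkdir -p pics; ls
python3 - <<'E'
from workcell import readout, read_camera, camera_params, bot
import cv2
for n in ("scene","side","wrist"):
    s=readout.read_state()
    im=read_camera(n); cv2.imwrite(f"pics/{n}0.png",im[:,:,::-1]); print(n,camera_params(n))
print(readout.read_state())
E
```

```text
pics
scene {'fovy': 56.071003875876585, 'cx': 280.4739755570295, 'cy': 205.6609089196832, 'rvec': array([ 2.2634289 , -0.6117531 ,  0.24285938]), 'tvec': array([-0.43050727,  0.39450279,  0.61265978])}
side {'fovy': 49.47254117952723, 'cx': 277.2717505693692, 'cy': 220.68570758093463, 'rvec': array([ 0.14433499, -2.63828357,  1.63437963]), 'tvec': array([0.62203765, 0.06987846, 1.05613613])}
wrist {'fovy': 64.48406268635841, 'cx': 281.01445810022364, 'cy': 203.41468413237027, 'hand_eye': array([[ 5.71513557e-06, -9.52839631e-01, -3.03474279e-01,
         7.76253712e-02],
       [ 9.99999992e-01,  4.28921773e-05, -1.15839243e-04,
         3.64871048e-04],
       [ 1.23392894e-04, -3.03474276e-01,  9.52839624e-01,
        -1.43007030e-01],
       [ 0.00000000e+00,  0.00000000e+00,  0.00000000e+00,
         1.00000000e+00]])}
{'time': 0.15, 'q': array([ 1.28909367e+00,  2.64590959e-01,  1.60505026e+00, -9.18912228e-09,
        1.27373322e+00, -3.68983162e-02]), 'joint_vel': array([-0.00166261, -0.00246365, -0.00236399,  0.00166017,  0.0011438 ,
       -0.00015667]), 'joint_torque': array([ 4.49583076e-04, -5.15913677e+01, -3.67954051e+01,  1.04501698e-04,
        8.14913947e-03,  1.20117539e-05]), 'tool_pos': array([0.16343895, 0.65432467, 0.23024616]), 'tcp_rot': array([-3.83543609e-01, -3.11780617e+00,  2.76314041e-03]), 'wrist_force': array([-0.85596537, -0.04954075, -0.15728332]), 'torque': array([-0.03032143, -0.01276658,  0.06784896]), 'width': 1.0024601066975483}
```

View pics/scene0.png

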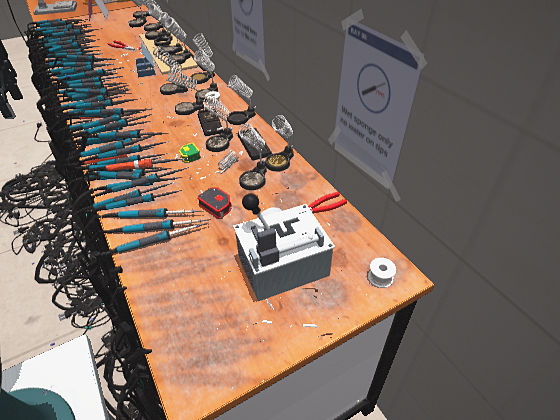

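View pics/side0.png

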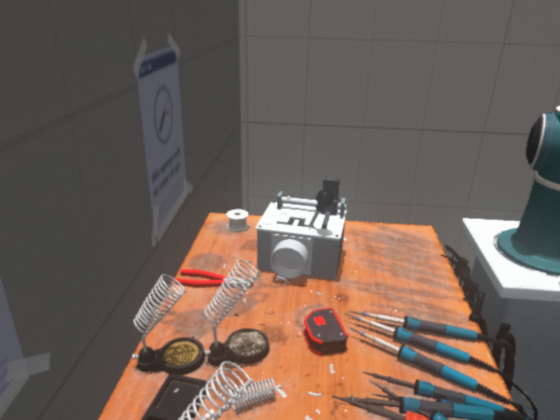

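View pics/wrist0.png

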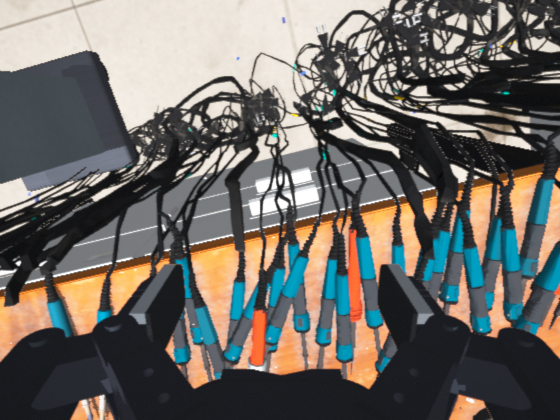

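The scene view shows the box at about (285,245), with the knob at (251,202) and the dark fin at (267,247). In the side view the knob is at about (325,200) and the fin at (331,190). I'll enlarge both views.

Run:
```python
import cv2
a=cv2.imread("pics/scene0.png")[180:310,215:355]; b=cv2.imread("pics/side0.png")[165:290,245:365]
cv2.imwrite("pics/sc_c.png",cv2.resize(a,None,fx=4.5,fy=4.5,interpolation=cv2.INTER_CUBIC))
cv2.imwrite("pics/si_c.png",cv2.resize(b,None,fx=4.5,fy=4.5,interpolation=cv2.INTER_CUBIC))
```

```text
(no output)
```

View pics/sc_c.png

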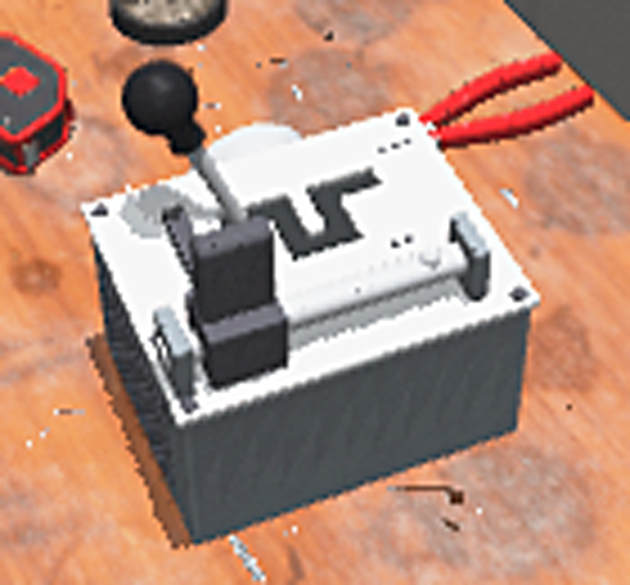

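View pics/si_c.png

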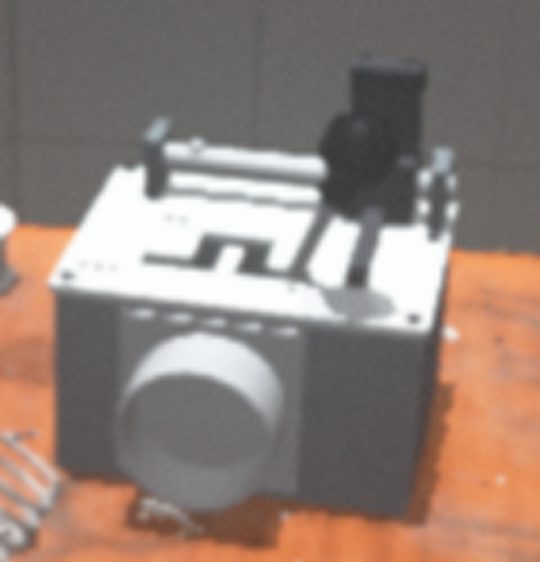

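```bash
cat > h.py <<'E'
import numpy as np, cv2
from scipy.spatial.transform import Rotation as R
from workcell import readout, read_camera, camera_params, bot
def cam(n,st=None):
    p=camera_params(n); f=210/np.tan(np.radians(p["fovy"])/2)
    K=np.array([[f,0,p["cx"]],[0,f,p["cy"]],[0,0,1]])
    if "rvec" in p:
        Rc=R.from_rotvec(p["rvec"]).as_matrix(); t=np.array(p["tvec"]).ravel()
    else:
        T=np.eye(4); T[:3,:3]=R.from_rotvec(st["tcp_rot"]).as_matrix(); T[:3,3]=st["tool_pos"]
        M=np.linalg.inv(T@p["hand_eye"]); Rc=M[:3,:3]; t=M[:3,3]
    return K,Rc,t
def ray(c,px):
    K,Rc,t=c; d=Rc.T@np.linalg.inv(K)@np.r_[px,1.]; return -Rc.T@t, d/np.linalg.norm(d)
def onz(c,px,z):
    o,d=ray(c,px); return o+d*(z-o[2])/d[2]
def proj(c,P):
    K,Rc,t=c; q=K@(Rc@np.asarray(P)+t); return q[:2]/q[2]
def tri(c1,p1,c2,p2):
    o1,d1=ray(c1,p1);o2,d2=ray(c2,p2)
    s=np.linalg.lstsq(np.c_[d1,-d2],o2-o1,rcond=None)[0]
    a=o1+s[0]*d1;b=o2+s[1]*d2
    return (a+b)/2,np.linalg.norm(a-b)
def fit2d(B,W):  # rigid 2d box->world
    B=np.asarray(B,float);W=np.asarray(W,float)
    mb,mw=B.mean(0),W.mean(0);b=B-mb;w=W-mw
    th=np.arctan2((b[:,0]*w[:,1]-b[:,1]*w[:,0]).sum(),(b*w).sum())
    M=np.array([[np.cos(th),-np.sin(th)],[np.sin(th),np.cos(th)]])
    t=mw-M@mb; return th,t,W-(B@M.T+t)
E
python3 - <<'E'
from h import *
sc,si=cam("scene"),cam("side")
B=[(-95,50),(75,50),(75,-85),(-95,-85)]
S=np.array([(83,210),(415,108),(540,300),(183,420)])/4.5+[215,180]
D=np.array([(435,332),(50,288),(120,168),(462,198)])/4.5+[245,165]
Ws=[onz(sc,p,.099)[:2]*1000 for p in S]; Wd=[onz(si,p,.099)[:2]*1000 for p in D]
print(np.round(Ws),np.round(Wd))
for w,b in((Ws,B),(Wd,B),(Ws+Wd,B+B)):
    th,t,r=fit2d(b,w);print(np.degrees(th),t,np.round(r,1).tolist())
# knob by dark blob centre picks
p,e=tri(sc,np.array([160,98])/4.5+[215,180],si,np.array([357,155])/4.5+[245,165]);print("knob",p,e)
# fin top centre
p,e=tri(sc,np.array([234,235])/4.5+[215,180],si,np.array([388,68])/4.5+[245,165]);print("fintop",p,e)
th,t,r=fit2d(B+B,Ws+Wd);c,s=np.cos(th),np.sin(th)
for x in (tri(sc,np.array([160,98])/4.5+[215,180],si,np.array([357,155])/4.5+[245,165])[0],p):
    d=x[:2]*1000-t;print(c*d[0]+s*d[1],-s*d[0]+c*d[1],x[2])
E
```

```text
[[488. 180.]
 [658. 159.]
 [639.  26.]
 [472.  49.]] [[483. 188.]
 [653. 169.]
 [636.  36.]
 [466.  48.]]
-7.348672581940152 [576.45073353 119.58688706] [[-1.1, -1.5], [1.1, -0.6], [-1.1, 0.8], [1.1, 1.3]]
-5.889883331088964 [571.49925229 126.54091019] [[1.3, 1.7], [1.8, 0.8], [-1.1, 1.4], [-2.0, -3.9]]
-6.613624764836234 [573.97435978 123.06639284] [[2.2, -3.8], [4.1, -5.1], [0.2, -3.5], [2.6, -0.9], [-1.9, 4.0], [-1.2, 5.3], [-2.4, 5.7], [-3.6, -1.7]]
knob [0.52248771 0.16102433 0.16846365] 0.0020213138647553032
fintop [0.50920139 0.06842838 0.17326824] 0.002788604731296842
-55.51576768156783 31.775452794009095 0.16846364636987435
-58.049091179978454 -61.73454243364558 0.17326823885285042
```

Both views agree to about 5 mm: box origin near (574,123), yaw about -6.6°, with the knob and fin heights as expected. Next I'll move above the box for a closer wrist view.

```bash
cat >> h.py <<'E'
def want(th,tilt=None):
    c,s=np.cos(th),np.sin(th)
    return np.array([[-c,-s,0],[-s,c,0],[0,0,-1.]]).T
def shift(target,th,st=None):
    st=st or readout.read_state()
    R0=R.from_rotvec(st["tcp_rot"]).as_matrix()
    d=R0.T@(np.asarray(target)-st["tool_pos"]); w=R.from_matrix(R0.T@want(th)).as_rotvec()/np.pi
    return np.round(d,4),np.round(w,4)
E
python3 - <<'E'
from h import *
print(shift([.60,.12,.30],np.radians(-6.6)))
E
```

```text
(array([-0.553 , -0.4127, -0.0691]), array([-0.0006, -0.0001, -0.0413]))
```

Emit:
apply_moves(plan=[[[-0.03, -0.02, -0.03, 0, 0, 0, -1], [-0.055, -0.04, -0.06, 0, 0, -0.01, -1], [-0.083, -0.062, -0.069, 0, 0, -0.02, -1], [-0.116, -0.087, -0.069, 0, 0, -0.03, -1], [-0.149, -0.111, -0.069, 0, 0, -0.041, -1], [-0.182, -0.136, -0.069, 0, 0, -0.041, -1], [-0.215, -0.16, -0.069, 0, 0, -0.041, -1], [-0.248, -0.185, -0.069, 0, 0, -0.041, -1]]])

```text
time: 0.82
tool_pos: [0.3601, 0.4135, 0.3001]
tcp_rot: [0.181, 3.136, -0.0]
wrist_force: [0.2, 1.0, 0.2]
width: 1.001
```

Run:
```python
from h import *
print(readout.read_state()["tool_pos"],readout.read_state()["q"],shift([.60,.12,.30],np.radians(-6.6)))
```

```text
[0.36007164 0.41348439 0.30010438] [ 8.08955366e-01 -1.26021654e-02  1.78717956e+00 -7.70734994e-05
  1.36708534e+00 -6.46243068e-01] (array([-2.722e-01, -2.639e-01,  1.000e-04]), array([-0.    ,  0.    , -0.0001]))
```

Emit:
apply_moves(plan=[[[-0.029, -0.028, 0, 0, 0, 0, -1], [-0.058, -0.056, 0, 0, 0, 0, -1], [-0.087, -0.084, 0, 0, 0, 0, -1], [-0.116, -0.112, 0, 0, 0, 0, -1], [-0.145, -0.14, 0, 0, 0, 0, -1], [-0.174, -0.168, 0, 0, 0, 0, -1], [-0.203, -0.196, 0, 0, 0, 0, -1], [-0.23, -0.223, 0, 0, 0, 0, -1]]])

```text
time: 1.48
tool_pos: [0.5629, 0.1651, 0.3]
tcp_rot: [-0.183, -3.136, 0.0]
wrist_force: [-0.5, 0.3, 0.2]
width: 0.999
```

Emit:
apply_moves(plan=[[[-0.021, -0.02, 0, 0, 0, 0, -1], [-0.042, -0.041, 0, 0, 0, 0, -1], [-0.042, -0.041, 0, 0, 0, 0, -1], [-0.042, -0.041, 0, 0, 0, 0, -1], [-0.042, -0.041, 0, 0, 0, 0, -1], [-0.042, -0.041, 0, 0, 0, 0, -1], [-0.042, -0.041, 0, 0, 0, 0, -1], [-0.042, -0.041, 0, 0, 0, 0, -1]]])

```text
time: 2.15
tool_pos: [0.5984, 0.1226, 0.3005]
tcp_rot: [0.18, 3.136, 0.0]
wrist_force: [-0.5, -0.4, 0.3]
width: 1.004
```

Run:
```python
from h import *
s=readout.read_state();im=read_camera("wrist")
import pickle;pickle.dump(s,open("s1.pkl","wb"));cv2.imwrite("pics/w1.png",im[:,:,::-1])
print(s["tool_pos"],s["joint_vel"],s["wrist_force"])
```

```text
[0.59841165 0.12263399 0.30046113] [-0.00267622  0.00087447 -0.00235103 -0.00177036 -0.00049506 -0.000595  ] [-0.4857183  -0.37623082  0.31720877]
```

View pics/w1.png

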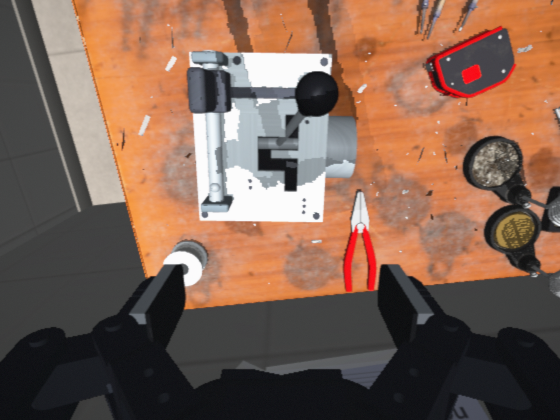

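Run:
```python
import cv2
a=cv2.imread("pics/w1.png")[40:235,175:375]
cv2.imwrite("pics/w1c.png",cv2.resize(a,None,fx=3,fy=3,interpolation=cv2.INTER_CUBIC))
```

```text
(no output)
```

View pics/w1c.png

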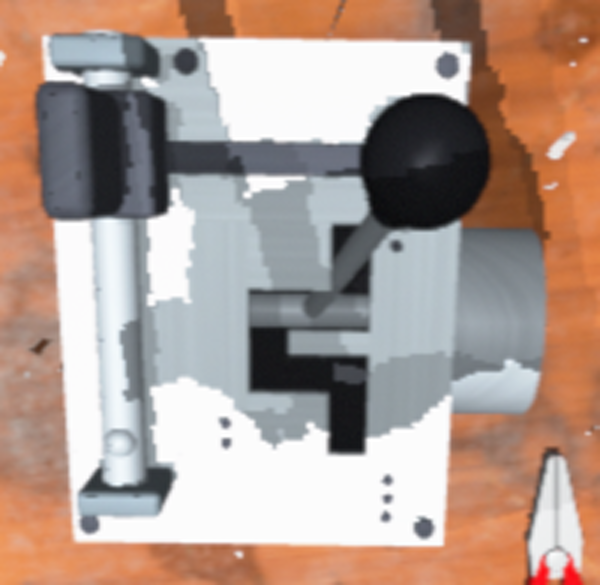

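The wrist view shows the whole box. In the crop the plate corners are (43,37), (470,42), (442,545) and (75,541), the knob is at (425,160) and the fin top at (66,150).

Run:
```python
from h import *
import pickle
s=pickle.load(open("s1.pkl","rb"));w=cam("wrist",s)
px=lambda a:np.array(a)/3-0.33+[175,40]
B=[(-95,-85),(-95,50),(75,50),(75,-85)]
W=[onz(w,px(p),.099)[:2]*1000 for p in [(43,37),(470,42),(442,545),(75,541)]]
th,t,r=fit2d(B,W);print("box",np.degrees(th),t,np.round(r,1).tolist())
M=np.array([[np.cos(th),-np.sin(th)],[np.sin(th),np.cos(th)]])
def tb(P): return np.round(M.T@(P[:2]*1000-t),1)
for n,p,z in [("knob",(425,160),.172),("knob",(425,160),.176),("fintop",(66,150),.178),("slotfar",(346,453),.099),("slot far edge L",(366,453),.099),("slotR",(249,390),.099),("tongue near",(230,142),.109),("tongue far",(230,175),.109),("ball",(120,443),.124)]:
    print(n,tb(onz(w,px(p),z)))
sc,si=cam("scene"),cam("side")
p,e=tri(sc,np.array([160,98])/4.5+[215,180],w,px((425,160)));print("knob sc+w",p,e,tb(p))
p,e=tri(si,np.array([357,155])/4.5+[245,165],w,px((425,160)));print("knob si+w",p,e,tb(p))
```

```text
box -7.315341319813586 [575.57353247 121.94962619] [[0.2, 0.1], [-0.2, 0.2], [-0.1, -0.1], [0.1, -0.2]]
knob [-58.6  30.2]
knob [-58.5  29.8]
fintop [-59.7 -60.8]
slotfar [40.2 13.8]
slot far edge L [40.1 21. ]
slotR [ 17.8 -20.7]
tongue near [-64.  -25.4]
tongue far [-54.  -25.5]
ball [ 30.9 -61.8]
knob sc+w [0.5219443  0.15916349 0.17080606] 0.0014166576544546615 [-57.9  30.1]
knob si+w [0.52139857 0.15979495 0.16759465] 0.00018701789653465878 [-58.6  30.6]
```

The fit is tight: corner residuals are 0.2 mm, and the slot and tongue points agree to about 1 mm. The box is at (575.6,121.9) with yaw -7.3°, and the knob is at box (-58.5,30,171). Next I'll work out the knob path.

```bash
cat >> h.py <<'E'
TH=np.radians(-7.3); T0=np.array([.5756,.1219])
MB=np.array([[np.cos(TH),-np.sin(TH)],[np.sin(TH),np.cos(TH)]])
def b2w(b): return np.r_[T0+MB@np.asarray(b[:2])/1000,b[2]/1000]
def w2b(p): return np.r_[MB.T@(np.asarray(p)[:2]-T0)*1000,p[2]*1000]
def knob(x,y): v=np.array([x,y,76.5]);v=v/np.linalg.norm(v)*165;return v+[0,0,20]
E
python3 - <<'E'
from h import *
for g in [(-29.6,15),(-10,14),(-10,-14),(12,-14),(12,14),(34,14),(36,14)]: print(g,np.round(knob(*g),1))
s=readout.read_state();print(w2b(s["tool_pos"]))
print(shift(b2w((-58.5,30,230)),TH)); print(shift(b2w((-58.5,30,150)),TH))
E
```

```text
(-29.6, 15) [-58.6  29.7 171.4]
(-10, 14) [-21.   29.5 181. ]
(-10, -14) [-21.  -29.5 181. ]
(12, -14) [ 25.2 -29.4 180.4]
(12, 14) [ 25.2  29.4 180.4]
(34, 14) [ 66.1  27.2 168.7]
(36, 14) [ 69.3  27.  167.3]
[ 22.62354323   3.54969893 300.48352743]
(array([0.0808, 0.0275, 0.0705]), array([0.    , 0.0001, 0.0041]))
(array([0.0808, 0.0275, 0.1505]), array([0.    , 0.0001, 0.0041]))
```

Emit:
apply_moves(plan=[[[0.03, 0.01, 0.02, 0, 0, 0.004, -1], [0.06, 0.02, 0.045, 0, 0, 0.004, -1], [0.081, 0.0275, 0.065, 0, 0, 0.004, -1], [0.081, 0.0275, 0.075, 0, 0, 0.004, -1], [0.081, 0.0275, 0.1, 0, 0, 0.004, -1], [0.081, 0.0275, 0.125, 0, 0, 0.004, -1], [0.081, 0.0275, 0.15, 0, 0, 0.004, -1], [0.081, 0.0275, 0.15, 0, 0, 0.004, -1]]])

```text
time: 2.87
tool_pos: [0.5181, 0.1576, 0.1452]
tcp_rot: [-0.2, -3.127, 0.005]
wrist_force: [-0.8, -0.7, -1.1]
width: 0.999
```

Run:
```python
from h import *
s=readout.read_state();im=read_camera("wrist");cv2.imwrite("pics/w2.png",im[:,:,::-1])
print(w2b(s["tool_pos"]),s["wrist_force"],shift(b2w((-58.5,30,150)),TH))
```

```text
[-61.5634858   28.07046944 145.23049647] [-0.83026416 -0.72980062 -1.11056918] (array([-0.0017,  0.0014, -0.0023]), array([-0.0007, -0.0017, -0.0002]))
```

View pics/w2.png

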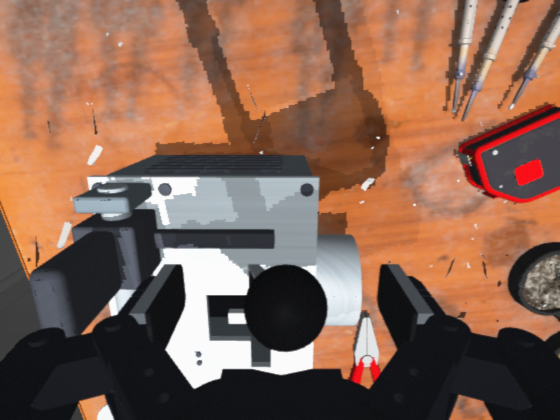

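The ball sits at (286,308), between the pads at roughly (165,300) and (400,300). Closing gently.

Emit:
apply_moves(force=25, plan=[[[0, 0, 0, 0, 0, 0, 0.2], [0, 0, 0, 0, 0, 0, 0.4], [0, 0, 0, 0, 0, 0, 0.6], [0, 0, 0, 0, 0, 0, 1], [0, 0, 0, 0, 0, 0, 1], [0, 0, 0, 0, 0, 0, 1], [0, 0, 0, 0, 0, 0, 1], [0, 0, 0, 0, 0, 0, 1]]])

```text
time: 3.58
tool_pos: [0.5223, 0.1587, 0.1518]
tcp_rot: [0.202, 3.133, 0.002]
wrist_force: [-1.1, 1.2, 6.5]
width: 0.38
```

Run:
```python
from h import *
s=readout.read_state();im=read_camera("wrist");cv2.imwrite("pics/w3.png",im[:,:,::-1])
print(w2b(s["tool_pos"]),s["wrist_force"],s["width"]*85,shift(b2w((-58.5,30,150)),TH))
```

```text
[-57.51705567  29.74322815 151.82215655] [-1.10460833  1.21185839  6.49595608] 32.2823498428267 (array([0.001 , 0.0003, 0.0018]), array([ 0.0004,  0.0005, -0.0004]))
```

View pics/w3.png

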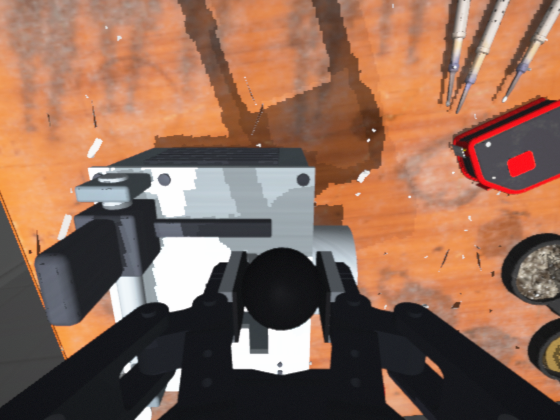

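Emit:
apply_moves(plan=[[[-0.006, 0, -0.002, 0, 0, 0, 1], [-0.012, 0, -0.004, 0, 0, 0, 1], [-0.018, 0, -0.0055, 0, 0, 0, 1], [-0.024, 0, -0.007, 0, 0, 0, 1], [-0.03, 0, -0.0085, 0, 0, 0, 1], [-0.036, 0, -0.0095, 0, 0, 0, 1], [-0.038, 0, -0.0095, 0, 0, 0, 1], [-0.038, 0, -0.0095, 0, 0, 0, 1]]])

```text
time: 4.3
tool_pos: [0.5607, 0.1536, 0.1605]
tcp_rot: [0.202, 3.133, 0.001]
wrist_force: [0.1, 1.9, 5.6]
width: 0.378
```

Run:
```python
from h import *
s=readout.read_state();im=read_camera("wrist");cv2.imwrite("pics/w4.png",im[:,:,::-1])
print(w2b(s["tool_pos"]),s["wrist_force"],s["torque"],s["width"]*85)
```

```text
[-18.76087268  29.56325751 160.52475222] [0.13563372 1.88678644 5.61377522] [0.37727051 0.20018928 0.02896387] 32.11566727940157
```

View pics/w4.png

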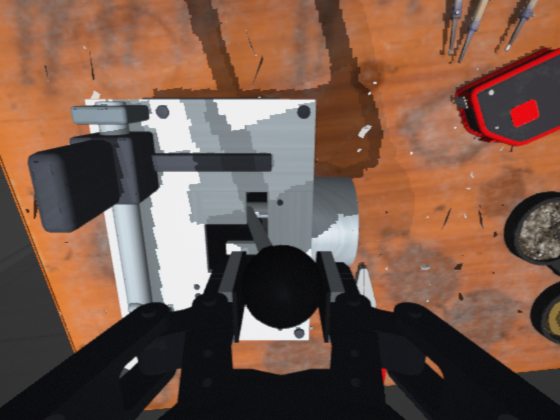

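Emit:
apply_moves(plan=[[[0.001, -0.009, -0.0005, 0, 0, 0, 1], [0.002, -0.018, -0.001, 0, 0, 0, 1], [0.002, -0.027, -0.002, 0, 0, 0, 1], [0.002, -0.036, -0.002, 0, 0, 0, 1], [0.002, -0.045, -0.001, 0, 0, 0, 1], [0.002, -0.053, -0.0005, 0, 0, 0, 1], [0.002, -0.059, 0, 0, 0, 0, 1], [0.002, -0.059, 0, 0, 0, 0, 1]]])

```text
time: 5.02
tool_pos: [0.5498, 0.0934, 0.1599]
tcp_rot: [0.203, 3.135, -0.002]
wrist_force: [-0.8, 0.8, 5.2]
width: 0.374
```

Run:
```python
from h import *
s=readout.read_state();im=read_camera("wrist");cv2.imwrite("pics/w5.png",im[:,:,::-1])
print(w2b(s["tool_pos"]),s["wrist_force"],s["torque"],s["width"]*85)
```

```text
[-21.93000067 -31.50459194 159.93611536] [-0.80792057  0.84888865  5.23089553] [0.25015246 0.09146466 0.01986152] 31.800984884756232
```

View pics/w5.png

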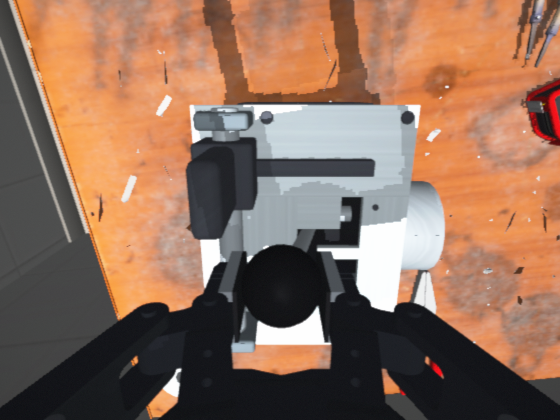

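Emit:
apply_moves(plan=[[[-0.007, 0.001, -0.0005, 0, 0, 0, 1], [-0.014, 0.002, -0.001, 0, 0, 0, 1], [-0.021, 0.002, -0.0015, 0, 0, 0, 1], [-0.028, 0.002, -0.0015, 0, 0, 0, 1], [-0.035, 0.002, -0.001, 0, 0, 0, 1], [-0.042, 0.002, 0, 0, 0, 0, 1], [-0.046, 0.002, 0.0005, 0, 0, 0, 1], [-0.046, 0.002, 0.0005, 0, 0, 0, 1]]])

```text
time: 5.73
tool_pos: [0.5965, 0.0894, 0.1592]
tcp_rot: [0.202, 3.135, -0.004]
wrist_force: [0.7, -1.9, 4.9]
width: 0.378
```

Run:
```python
from h import *
s=readout.read_state();im=read_camera("wrist");cv2.imwrite("pics/w6.png",im[:,:,::-1])
print(w2b(s["tool_pos"]),s["wrist_force"],s["torque"],s["width"]*85)
```

```text
[ 24.86727585 -29.59630699 159.17885458] [ 0.73677985 -1.91030329  4.90186394] [-0.27008273  0.040186   -0.00341239] 32.155677387915475
```

View pics/w6.png

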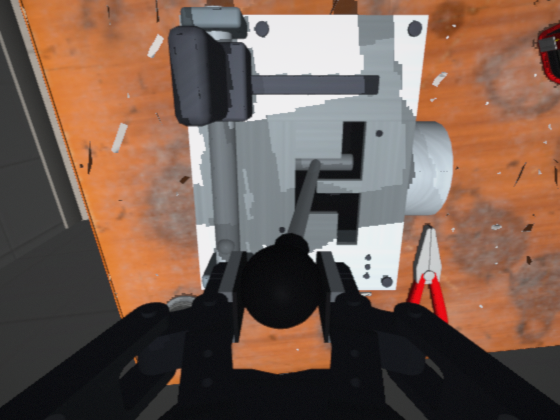

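Emit:
apply_moves(plan=[[[0, 0.009, -0.0005, 0, 0, 0, 1], [0, 0.018, -0.001, 0, 0, 0, 1], [0, 0.027, -0.002, 0, 0, 0, 1], [0, 0.036, -0.002, 0, 0, 0, 1], [0, 0.045, -0.001, 0, 0, 0, 1], [0, 0.053, -0.0005, 0, 0, 0, 1], [0, 0.06, 0, 0, 0, 0, 1], [0, 0.06, 0, 0, 0, 0, 1]]])

```text
time: 6.45
tool_pos: [0.6036, 0.1517, 0.1591]
tcp_rot: [0.201, 3.135, 0.0]
wrist_force: [2.0, -0.4, 5.0]
width: 0.379
```

Run:
```python
from h import *
s=readout.read_state();im=read_camera("wrist");cv2.imwrite("pics/w7.png",im[:,:,::-1])
print(w2b(s["tool_pos"]),s["wrist_force"],s["torque"],s["width"]*85)
```

```text
[ 23.98171676  33.07513459 159.13441583] [ 1.95896867 -0.38461971  5.00096391] [-0.19281568 -0.06115739  0.03484236] 32.24252913319571
```

View pics/w7.png

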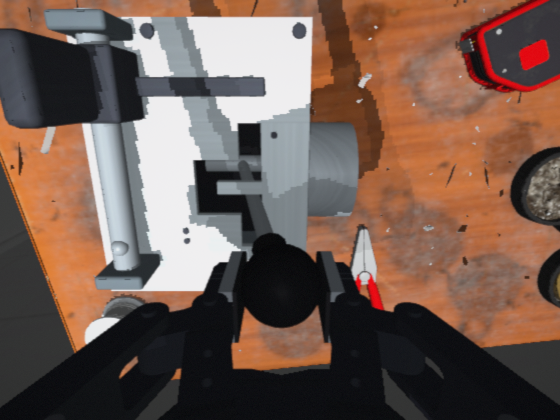

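Emit:
apply_moves(plan=[[[-0.004, -0.002, 0.0005, 0, 0, 0, 1], [-0.011, -0.003, 0.002, 0, 0, 0, 1], [-0.018, -0.003, 0.004, 0, 0, 0, 1], [-0.025, -0.0035, 0.006, 0, 0, 0, 1], [-0.032, -0.004, 0.008, 0, 0, 0, 1], [-0.038, -0.004, 0.01, 0, 0, 0, 1], [-0.043, -0.004, 0.0115, 0, 0, 0, 1], [-0.045, -0.004, 0.012, 0, 0, 0, 1]]])

```text
time: 7.17
tool_pos: [0.6476, 0.1409, 0.1462]
tcp_rot: [-0.202, -3.134, 0.0]
wrist_force: [0.3, 1.8, 1.6]
width: 0.379
```

Run:
```python
from h import *
s=readout.read_state();im=read_camera("wrist");cv2.imwrite("pics/w8.png",im[:,:,::-1])
print(w2b(s["tool_pos"]),s["wrist_force"],s["torque"],s["width"]*85)
```

```text
[ 68.97624494  28.00360409 146.24352042] [0.34478174 1.84969941 1.55380265] [ 0.33039124  0.1306117  -0.01249031] 32.20931539020875
```

View pics/w8.png

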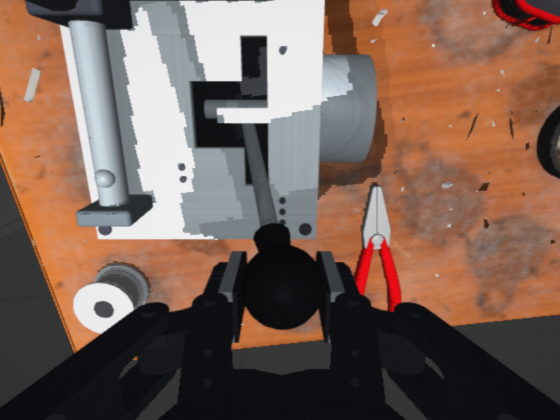

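Emit:
apply_moves(plan=[[[-0.002, 0, 0.001, 0, 0, 0, 1], [-0.004, 0, 0.002, 0, 0, 0, 1], [-0.005, 0, 0.002, 0, 0, 0, 1], [-0.005, 0, 0.002, 0, 0, 0, 1], [-0.005, 0, 0.002, 0, 0, 0, 1], [-0.005, 0, 0.002, 0, 0, 0, 1], [-0.005, 0, 0.002, 0, 0, 0, 1], [-0.005, 0, 0.002, 0, 0, 0, 1]]])

```text
time: 7.88
tool_pos: [0.651, 0.1404, 0.1447]
tcp_rot: [-0.201, -3.132, 0.001]
wrist_force: [-4.9, 1.2, 2.6]
width: 0.378
```

Run:
```python
from h import *
s=readout.read_state()
print(w2b(s["tool_pos"]),s["wrist_force"],s["torque"],s["width"]*85)
```

```text
[ 72.41825172  27.91894789 144.66495652] [-4.88856899  1.2060258   2.64478205] [0.28620075 0.83568028 0.04112851] 32.146763556041606
```

The lever is against the far end stop (-4.9 N, with the TCP at box x of about 72). Releasing and rising.

Emit:
apply_moves(plan=[[[0.001, 0, 0, 0, 0, 0, 0], [0.001, 0, 0, 0, 0, 0, -0.6], [0.001, 0, 0, 0, 0, 0, -1], [0.001, 0, 0, 0, 0, 0, -1], [0.001, 0, 0, 0, 0, 0, -1], [0.001, 0, -0.02, 0, 0, 0, -1], [0.001, 0, -0.05, 0, 0, 0, -1], [0.001, 0, -0.085, 0, 0, 0, -1]]])

```text
time: 8.55
tool_pos: [0.6499, 0.14, 0.2282]
tcp_rot: [-0.202, -3.13, 0.002]
wrist_force: [0.2, 0.4, -0.1]
width: 0.999
```

Run:
```python
from h import *
s=readout.read_state()
print(w2b(s["tool_pos"]),s["wrist_force"],s["width"])
print(shift(b2w((-60,-62,230)),TH),shift(b2w((-60,-62,153)),TH))
```

```text
[ 71.36228836  27.38597743 228.20873631] [ 0.23055482  0.41155636 -0.10312808] 0.9986354437966951
(array([ 0.1313, -0.0896, -0.001 ]), array([-0.0006, -0.0016, -0.0004])) (array([ 0.1309, -0.0894,  0.076 ]), array([-0.0006, -0.0016, -0.0004]))
```

Emit:
apply_moves(plan=[[[0.025, -0.017, -0.01, 0, 0, 0, -1], [0.05, -0.034, -0.01, 0, 0, 0, -1], [0.075, -0.051, -0.01, 0, 0, 0, -1], [0.1, -0.068, -0.01, 0, 0, 0, -1], [0.12, -0.082, -0.01, 0, 0, 0, -1], [0.131, -0.0895, -0.01, 0, 0, 0, -1], [0.131, -0.0895, -0.01, 0, 0, 0, -1], [0.131, -0.0895, -0.01, 0, 0, 0, -1]]])

```text
time: 9.22
tool_pos: [0.5107, 0.0685, 0.2408]
tcp_rot: [0.203, 3.133, 0.001]
wrist_force: [-0.2, 0.9, -0.1]
width: 0.999
```

Run:
```python
from h import *
s=readout.read_state();im=read_camera("wrist");cv2.imwrite("pics/w9.png",im[:,:,::-1])
print(w2b(s["tool_pos"]),s["wrist_force"],s["width"])
print(shift(b2w((-60,-62,153)),TH))
w=cam("wrist",s); print("proj fin top pred",proj(w,b2w((-60,-62,178))),"knob pred",proj(w,b2w((71,29,168))))
im=read_camera("scene")[180:310,215:355]
cv2.imwrite("pics/sc9.png",cv2.resize(im[:,:,::-1],None,fx=4.5,fy=4.5,interpolation=cv2.INTER_CUBIC))
```

```text
[-57.62103684 -61.24069567 240.8093332 ] [-0.19941108  0.91364755 -0.14571183] 0.9985145556749043
(array([ 0.003 , -0.0012,  0.0878]), array([ 0.0002,  0.0006, -0.0004]))
proj fin top pred [279.27599713 217.23444097] knob pred [392.7610074  365.43245234]
```

View pics/w9.png

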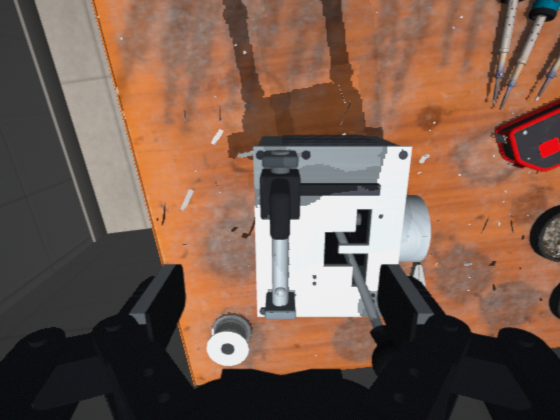

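View pics/sc9.png

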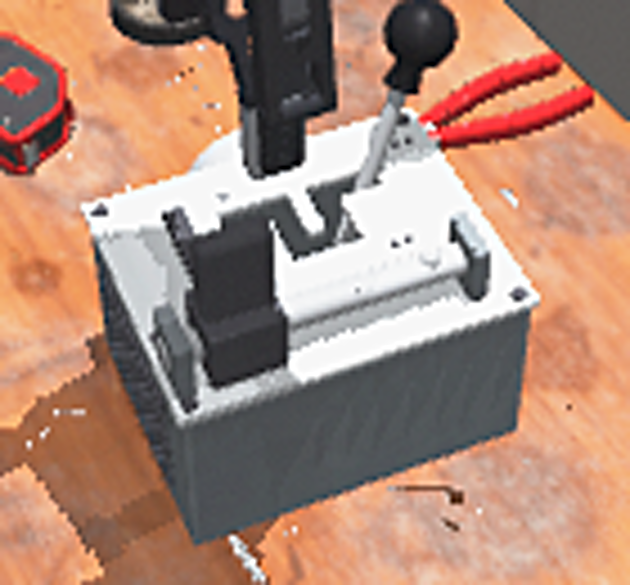

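The scene view shows the lever at the far left end of the slot, and the fin is where I predicted in the wrist view. Descending on the fin.

Emit:
apply_moves(plan=[[[0.002, -0.001, 0.02, 0, 0, 0, -1], [0.0025, -0.001, 0.045, 0, 0, 0, -0.8], [0.0025, -0.001, 0.068, 0, 0, 0, -0.6], [0.0025, -0.001, 0.08, 0, 0, 0, -0.5], [0.0025, -0.001, 0.087, 0, 0, 0, -0.4], [0.0025, -0.001, 0.087, 0, 0, 0, -0.3], [0.0025, -0.001, 0.087, 0, 0, 0, -0.3], [0.0025, -0.001, 0.087, 0, 0, 0, -0.3]]])

```text
time: 9.98
tool_pos: [0.5089, 0.0681, 0.1547]
tcp_rot: [0.201, 3.133, 0.001]
wrist_force: [0.5, -0.4, 0.4]
width: 0.656
```

Run:
```python
from h import *
s=readout.read_state();im=read_camera("wrist");cv2.imwrite("pics/w10.png",im[:,:,::-1])
print(w2b(s["tool_pos"]),s["wrist_force"],s["width"])
im=read_camera("scene")[180:310,215:355]
cv2.imwrite("pics/sc10.png",cv2.resize(im[:,:,::-1],None,fx=4.5,fy=4.5,interpolation=cv2.INTER_CUBIC))
```

```text
[-59.31759968 -61.87424674 154.68359128] [ 0.54132253 -0.39378024  0.42890852] 0.6559675552608073
```

View pics/w10.png

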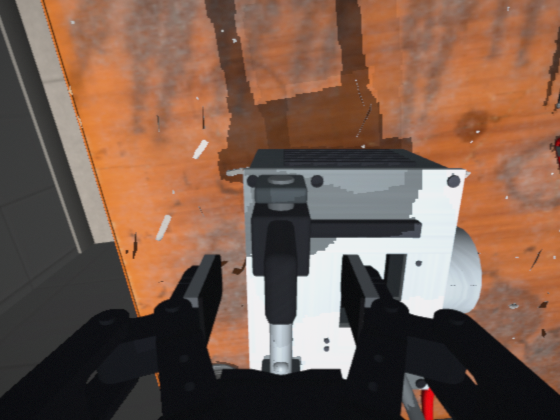

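View pics/sc10.png

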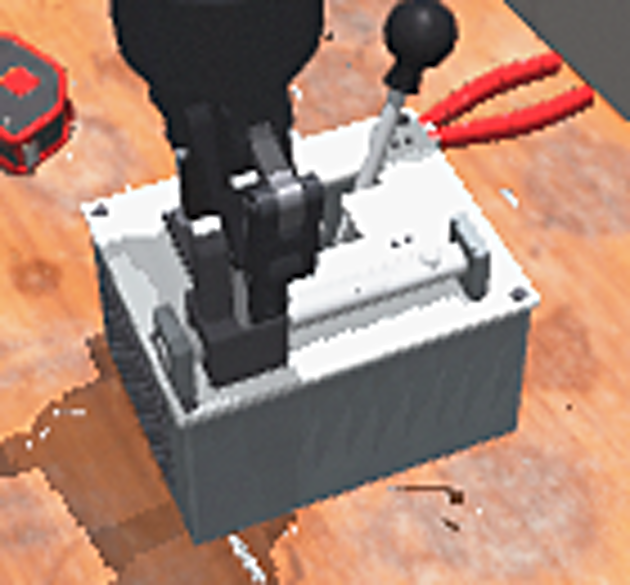

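The fin at (282,290) is between the pads. Gripping it.

Emit:
apply_moves(force=60, plan=[[[0, 0, 0.001, 0, 0, 0, 0.2], [0, 0, 0.001, 0, 0, 0, 0.5], [0, 0, 0.001, 0, 0, 0, 1], [0, 0, 0.001, 0, 0, 0, 1], [0, 0, 0.001, 0, 0, 0, 1], [0, 0, 0.001, 0, 0, 0, 1], [0, 0, 0.001, 0, 0, 0, 1], [0, 0, 0.001, 0, 0, 0, 1]]])

```text
time: 10.75
tool_pos: [0.5077, 0.0679, 0.1528]
tcp_rot: [0.202, 3.135, 0.0]
wrist_force: [-1.3, 0.2, 4.5]
width: 0.15
```

Run:
```python
from h import *
s=readout.read_state();im=read_camera("wrist");cv2.imwrite("pics/w11.png",im[:,:,::-1])
print(w2b(s["tool_pos"]),s["wrist_force"],s["torque"],s["width"]*85)
```

```text
[-60.45968391 -62.21029447 152.77736008] [-1.34837131  0.19004397  4.46984607] [ 0.03253516  0.16685158 -0.03415823] 12.722280509465122
```

View pics/w11.png

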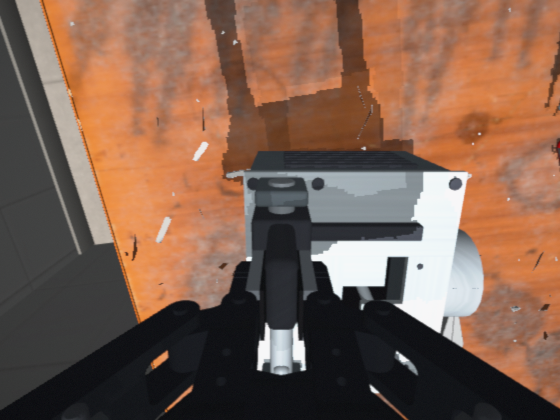

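Emit:
apply_moves(plan=[[[-0.005, 0, 0, 0, 0, 0, 1], [-0.012, 0, 0, 0, 0, 0, 1], [-0.019, 0, 0, 0, 0, 0, 1], [-0.026, 0, 0, 0, 0, 0, 1], [-0.033, 0, 0, 0, 0, 0, 1], [-0.04, 0, 0, 0, 0, 0, 1], [-0.045, 0, 0, 0, 0, 0, 1], [-0.05, 0, 0, 0, 0, 0, 1]]])

```text
time: 11.47
tool_pos: [0.5576, 0.0614, 0.1528]
tcp_rot: [0.202, 3.135, 0.0]
wrist_force: [-2.4, -0.3, 5.7]
width: 0.154
```

Run:
```python
from h import *
s=readout.read_state();im=read_camera("wrist");cv2.imwrite("pics/w12.png",im[:,:,::-1])
print(w2b(s["tool_pos"]),s["wrist_force"],s["torque"],s["width"]*85)
im=read_camera("scene")[180:310,215:355]
cv2.imwrite("pics/sc12.png",cv2.resize(im[:,:,::-1],None,fx=4.5,fy=4.5,interpolation=cv2.INTER_CUBIC))
```

```text
[-10.18449693 -62.29241327 152.79058797] [-2.42055554 -0.25311594  5.67203281] [-0.00922505  0.295238   -0.02980752] 13.052802698733656
```

View pics/w12.png

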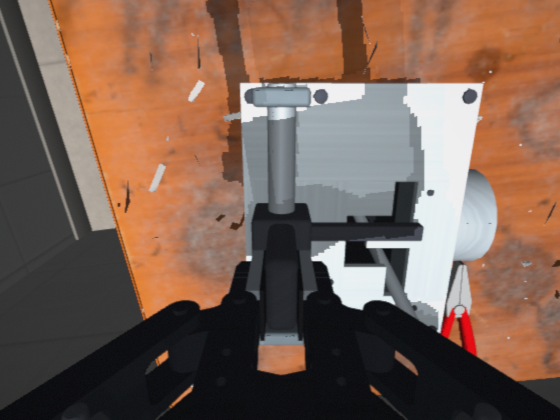

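View pics/sc12.png

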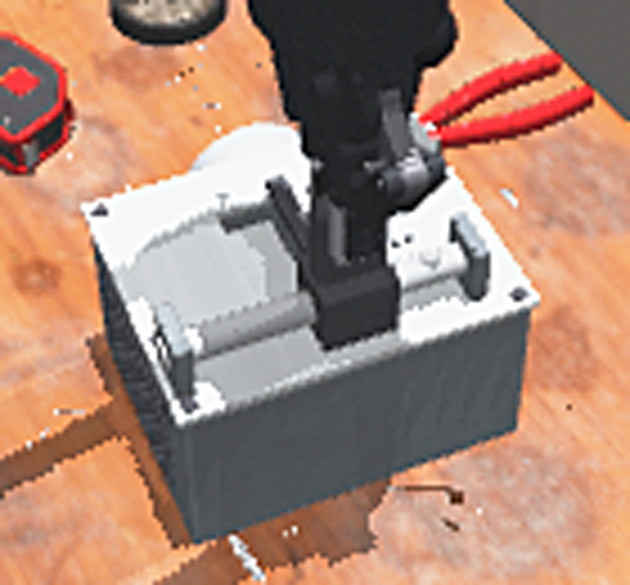

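Emit:
apply_moves(plan=[[[-0.005, 0, 0, 0, 0, 0, 1], [-0.011, 0, 0, 0, 0, 0, 1], [-0.017, 0, 0, 0, 0, 0, 1], [-0.022, 0, 0, 0, 0, 0, 1], [-0.026, 0, 0, 0, 0, 0, 1], [-0.03, 0, 0, 0, 0, 0, 1], [-0.033, 0, 0, 0, 0, 0, 1], [-0.036, 0, 0, 0, 0, 0, 1]]])

```text
time: 12.23
tool_pos: [0.5894, 0.0572, 0.1527]
tcp_rot: [-0.201, -3.127, -0.0]
wrist_force: [-18.4, 1.3, 18.1]
width: 0.151
```

Run:
```python
from h import *
s=readout.read_state()
print(w2b(s["tool_pos"]),s["wrist_force"],s["torque"],s["width"]*85)
```

```text
[ 21.88740073 -62.38163994 152.71145859] [-18.39088062   1.34667481  18.06888021] [ 0.33819907  2.89284229 -0.12842797] 12.842533663901882
```

Emit:
apply_moves(plan=[[[-0.001, 0, 0, 0, 0, 0, 1], [-0.002, 0, 0, 0, 0, 0, 1], [-0.002, 0, 0, 0, 0, 0, 1], [-0.002, 0, 0, 0, 0, 0, 1], [-0.002, 0, 0, 0, 0, 0, 1], [-0.002, 0, 0, 0, 0, 0, 1], [-0.002, 0, 0, 0, 0, 0, 1], [-0.002, 0, 0, 0, 0, 0, 1]]])

```text
time: 12.9
tool_pos: [0.5894, 0.0573, 0.1527]
tcp_rot: [-0.201, -3.124, -0.0]
wrist_force: [-17.7, 1.8, 17.0]
width: 0.153
```

Run:
```python
from h import *
s=readout.read_state();im=read_camera("wrist");cv2.imwrite("pics/w13.png",im[:,:,::-1])
print(w2b(s["tool_pos"]),s["wrist_force"],s["torque"],s["width"]*85)
im=read_camera("scene")[180:310,215:355]
cv2.imwrite("pics/sc13.png",cv2.resize(im[:,:,::-1],None,fx=4.5,fy=4.5,interpolation=cv2.INTER_CUBIC))
```

```text
[ 21.90669301 -62.3445886  152.73260947] [-17.70781439   1.80683436  17.03864395] [0.2376238  2.59158769 0.02374085] 12.990528139298029
```

View pics/w13.png

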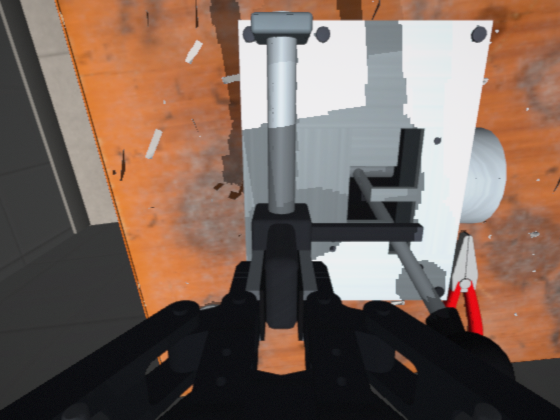

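View pics/sc13.png

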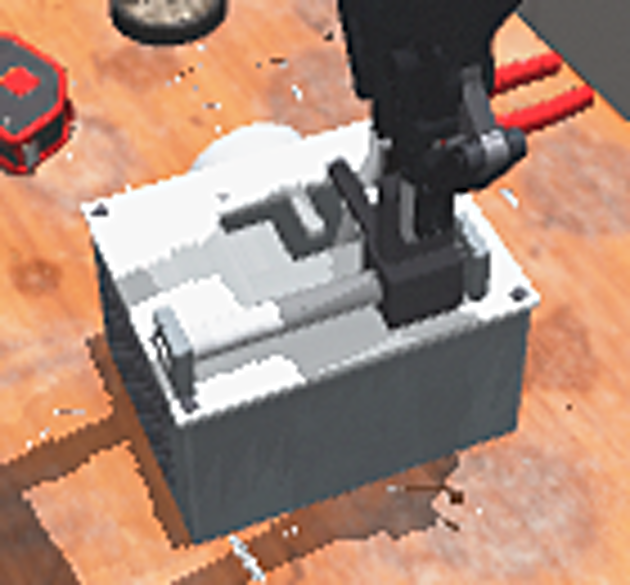

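The sleeve stopped hard at TCP x of about 21.9, roughly 82 mm of travel, with about 18 N on it. I'll ease off, release, rise and check.

Emit:
apply_moves(plan=[[[0.001, 0, -0.001, 0, 0, 0, 1], [0.002, 0, -0.001, 0, 0, 0, 0.5], [0.002, 0, -0.001, 0, 0, 0, 0], [0.002, 0, -0.001, 0, 0, 0, -0.3], [0.002, 0, -0.001, 0, 0, 0, -0.3], [0.002, 0, -0.015, 0, 0, 0, -0.3], [0.002, 0, -0.045, 0, 0, 0, -0.3], [0.002, 0, -0.08, 0, 0, 0, -0.3]]])

```text
time: 13.67
tool_pos: [0.5909, 0.0566, 0.2297]
tcp_rot: [-0.202, -3.129, 0.001]
wrist_force: [1.1, 0.7, 0.5]
width: 0.648
```

Emit:
apply_moves(plan=[[[0, 0, -0.025, 0, 0, 0, -0.5], [0, 0, -0.05, 0, 0, 0, -1], [-0.01, 0.02, -0.07, 0, 0, 0, -1], [-0.02, 0.05, -0.08, 0, 0, 0, -1], [-0.02, 0.06, -0.09, 0, 0, 0, -1], [-0.02, 0.06, -0.09, 0, 0, 0, -1], [-0.02, 0.06, -0.09, 0, 0, 0, -1], [-0.02, 0.06, -0.09, 0, 0, 0, -1]]])

```text
time: 14.33
tool_pos: [0.6196, 0.113, 0.3208]
tcp_rot: [-0.202, -3.133, 0.002]
wrist_force: [-0.5, 0.3, 0.3]
width: 0.997
```

Run:
```python
from h import *
import pickle
s=readout.read_state();im=read_camera("wrist");cv2.imwrite("pics/w14.png",im[:,:,::-1]);pickle.dump(s,open("s14.pkl","wb"))
print(w2b(s["tool_pos"]),s["wrist_force"],s["width"]*85)
im=read_camera("scene");cv2.imwrite("pics/sc14f.png",im[:,:,::-1]);im=im[180:310,215:355]
cv2.imwrite("pics/sc14.png",cv2.resize(im[:,:,::-1],None,fx=4.5,fy=4.5,interpolation=cv2.INTER_CUBIC))
im=read_camera("side");cv2.imwrite("pics/si14f.png",im[:,:,::-1]);im=im[165:290,245:365]
cv2.imwrite("pics/si14.png",cv2.resize(im[:,:,::-1],None,fx=4.5,fy=4.5,interpolation=cv2.INTER_CUBIC))
```

```text
[ 44.7550647   -3.25986681 320.84535323] [-0.53679185  0.25555577  0.26725594] 84.70775236284048
```

View pics/w14.png

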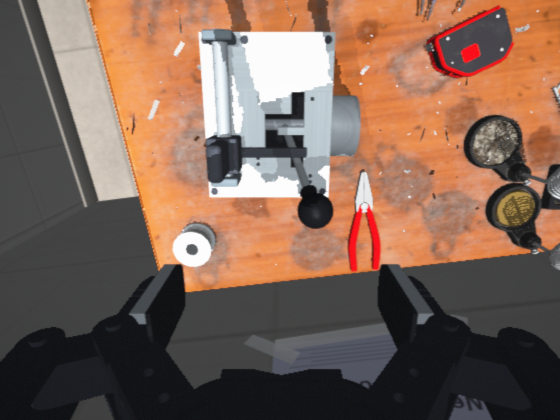

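View pics/sc14.png

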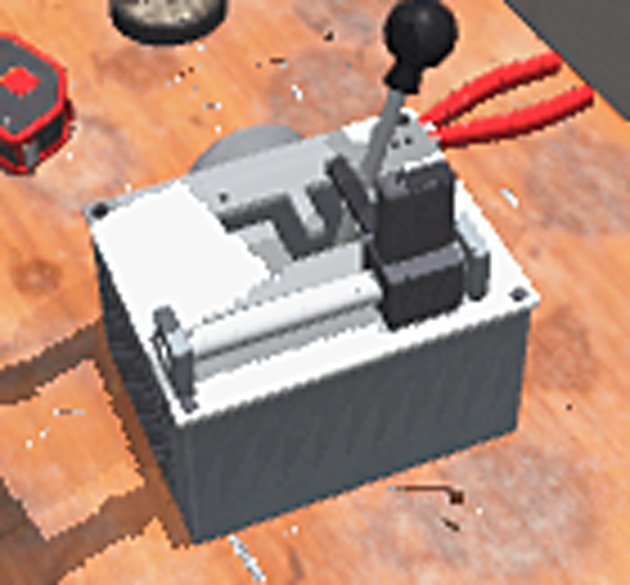

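View pics/si14.png

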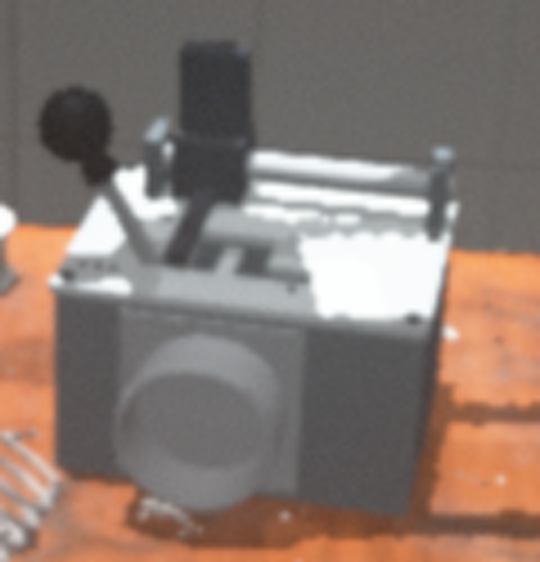

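Run:
```python
import cv2
a=cv2.imread("pics/w14.png")[22:232,190:375]
cv2.imwrite("pics/w14c.png",cv2.resize(a,None,fx=2.8,fy=2.8,interpolation=cv2.INTER_CUBIC))
a=cv2.imread("pics/w14.png")[120:232,195:345]
cv2.imwrite("pics/w14d.png",cv2.resize(a,None,fx=5,fy=5,interpolation=cv2.INTER_CUBIC))
```

```text
(no output)
```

View pics/w14d.png

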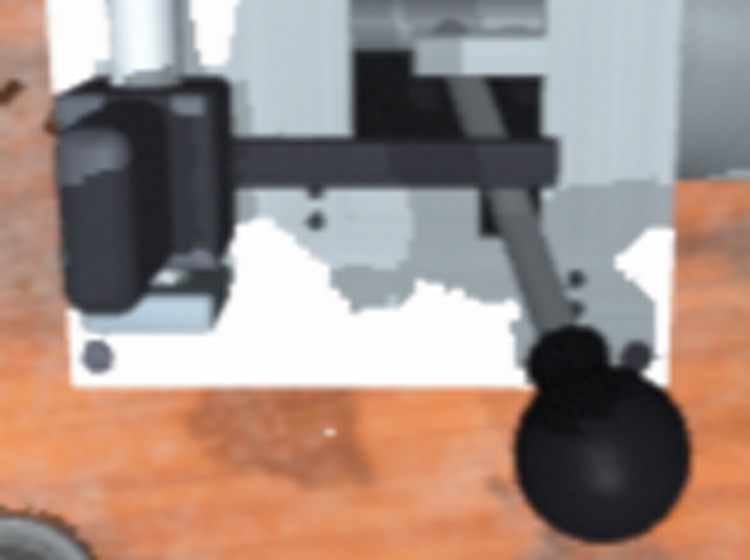

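View pics/w14c.png

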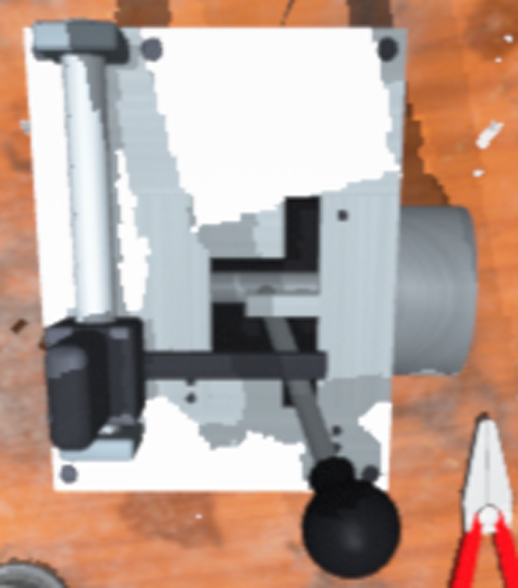

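Run:
```python
from h import *
import pickle
s=pickle.load(open("s14.pkl","rb"));w=cam("wrist",s)
p1=lambda a:np.array(a)/2.8-0.32+[190,22]
p2=lambda a:np.array(a)/5-0.4+[195,120]
B=[(-95,-85),(-95,50),(75,50),(75,-85)]
W=[onz(w,p1(p),.099)[:2]*1000 for p in [(25,28),(406,28),(388,491),(57,491)]]
th,t,r=fit2d(B,W);print("box",np.degrees(th),t,np.round(r,1).tolist())
M=np.array([[np.cos(th),-np.sin(th)],[np.sin(th),np.cos(th)]])
tb=lambda P:np.round(M.T@(P[:2]*1000-t),1)
for n,p,z in [("tongue far",(380,187),.109),("tongue near bottom",(380,139),.101),("tongue tip",(557,165),.109),("knob",(603,453),.168),("fintop far",(100,310),.178),("slot end",(500,237),.099)]:
    print(n,tb(onz(w,p2(p),z)))
for n,c,(px,of) in [("sc",cam("scene"),((421,42),[215,180])),("si",cam("side"),((75,124),[245,165]))]:
    P,e=tri(c,np.array(px)/4.5-.4+of,w,p2((603,453)));print(n,tb(P),P[2],e)
```

```text
box -7.229464345285069 [575.64808404 122.29777344] [[-0.4, 0.2], [-0.1, -0.3], [0.4, 0.1], [0.1, 0.0]]
tongue far [ 27.6 -14.8]
tongue near bottom [ 18.4 -15. ]
tongue tip [22.9 23. ]
knob [67.8 28.4]
fintop far [ 37.6 -62.2]
slot end [40.5 11.4]
sc [69.7 29.3] 0.16054180466623458 0.0012998304694182828
si [67.8 28.4] 0.16784012908166498 7.706088504984843e-05
```

The tongue measures 18.4 to 27.6 mm, centre 23.0, which is joint 0.087 (home). The knob at (67.8, 28.4) puts the lever at the far end. I'll compare the bystanders with the first images before handing in.

Run:
```python
from h import *
for n,f in(("scene","sc14f"),("side","si14f")):
    a=cv2.imread(f"pics/{n}0.png");b=cv2.imread(f"pics/{f}.png")
    for im in (a,b):
        h=cv2.cvtColor(im,cv2.COLOR_BGR2HSV)
        m=(((h[...,0]<4)|(h[...,0]>174))&(h[...,1]>200)&(h[...,2]>120)).astype(np.uint8)
        k,_,st,c=cv2.connectedComponentsWithStats(m)
        print(n,[(st[i,4],np.round(c[i],1).tolist()) for i in range(1,k) if st[i,4]>40])
    d=cv2.absdiff(a,b).max(2)
    if n=="scene": print("reel diff",d[255:292,360:405].mean())
    else: print("reel diff",d[205:235,222:252].mean())
s=readout.read_state();print(s["time"],s["wrist_force"]);print(bot.finish_job())
```

```text
scene [(np.int32(69), [323.0, 198.9]), (np.int32(89), [330.6, 205.9])]
scene [(np.int32(72), [329.5, 206.5])]
reel diff 6.467867867867868
side []
side []
reel diff 3.832222222222222
14.4833 [ 0.26758406  0.01477403 -0.24534857]
the job is handed in; nothing more can be done
None
```

The job is done and handed in at 14.5 s of the 46 s allowed. I gripped the knob lightly and took the lever through all the gate legs to the stop at the far left end. I then let go, gripped the sleeve's fin, slid it along the bar to a hard stop, released it and rose clear.

**Last checks**
- **Sleeve:** the tongue's edges measured at box x 18.4 and 27.6 mm, so its centre is at 23.0 mm. That matches the 0.087 m home position, past the sprung ball. I didn't feel the click itself: readings were only taken at the end of each move. At the stop the force was about 18 N and a further 2 mm push moved nothing.
- **Lever:** the knob is at box (68, 28) mm and about 168 mm high, which puts the rod about 35 mm far at the plate (gate_6 is 34 mm).
- **Robot:** clear of everything, with the wrist force near zero. The highest reading was about 25 N, while pushing the sleeve home.

**Checks that disagreed or were weak**
- The scene camera put the knob at a height of 160.5 mm, against about 168 mm from the side camera and the geometry. I trusted the side camera, whose sight line met the wrist camera's to within 0.1 mm.
- The colour check on the side cutters found only one of the two red handle patches at the end, and in the side view it found no red at all. By eye the cutters sit at the same pixels in the before and after scene pictures.
- The reel area in the pictures hardly changed. I checked the tape measure only by eye.
- The grip width read about 1.5 mm under the true size on both the knob and the fin, which did not affect the job.

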